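# Move the charged battery to the work light

### The job

The battery on the charger is full. Press the charger's catch so that the battery springs loose, slide it out of the rails, and slide it into the work light until the light's catch clicks and holds it fully home, then let go. Do it by feel, without forcing the battery, the sockets or the catches, and leave everything else on the bench where it is.

Things in the scene. Friction and masses are not known exactly. Their poses are not given: they have to be found in the camera images.
- pack: battery pack, 0.25-0.55 kg: black ribbed body 76 (x) x 54 (y) x 40 mm on a grey dovetail foot, 56 tall in all. Origin: centre of foot's underside, z up. Foot x -38 to 38, 44.4 wide at its bottom; neck to z = 16; body z = 16 to 56, to be gripped across its 54 mm. A slotted nose reaches to x = +62 and leads into the socket. Starts home in the charger, 28 mm over the bench. Over 45 N on a socket breaks it.
- pack_nose (a point): tip of the battery's nose: x = 62 mm, y = 0, z = 3.5 mm in the battery's frame. It goes in first, towards the end stop; the wrong way round the battery is not caught.
- charger: fixed battery charger: a socket like the work light's (see lamp_mouth, lamp_stop), with a boxy slotted power unit (120 mm wide, 62 tall) at x = 97 to 173 mm. Frame: z up, x the way the battery slides IN, y left; origin at bench level, straight under the battery's origin when that is home, axes then parallel.
- lamp_ejector (a joint): the light's sprung ejector (m): 0.012 = fully out (socket empty), 0 = pushed back to where the battery is home, -0.002 = its limit. It pushes the battery out with 4.5 N (out) to 7.5 N (home).
- lamp: fixed cordless work light lying on its back: socket, then a white lens panel (110 mm wide, 37 high) and tube frame to x = 276 mm. Frame as the charger's: x is the way the battery slides IN; origin at bench level under the battery's NOMINAL home, but true home is up to 12 mm nearer or farther along x and must be felt. The runway on which the battery's foot slides is 28 mm over the bench.
- lamp_mouth (a point): on the runway at the start of the rails, at x = -30 mm, z = 28 in the light's frame. The flat open runway (88 mm wide) begins at x = -140; a mouth flares 60 to 46 mm wide over x = -54 to -29; two aluminium dovetail rails, up to 15 mm over the runway, 85 over their outsides, run x = -30 to 24. Play of the foot: about 1.2 mm to each side, 2 mm up and down. The charger has the same.
- lamp_stop (a point): nominal end stop: face of the bridge block at x = 39.6, 50 mm over the bench (block top 58, 58 long); the clamped block with stop, catch and ejector really sits up to 12 mm either way along x. The battery's body hits it 1.6 mm past home. Ejector (last 12 mm) and ramped catch tooth (last 14 mm) resist, 8-15 N in all; the tooth snaps up at home and holds. The charger's is the same, but exactly nominal.
- charger_button (a point): centre of the top of the steel catch button of the charger: 22 mm (x) by 30 mm (y), 10 mm proud of the bridge; at x = 72 mm, y = 0 in the charger's frame and 68 mm over the bench when up. It moves down with the catch. More than 45 N on it or its socket breaks it.
- charger_catch (a joint): how far the catch button of the charger is down (m): 0 = up, 0.008 = fully down. Spring 2 N at the top, 4 N at the bottom, plus up to 3 N of rubbing. A battery held by it is freed at about 7 mm; the ejector then pushes it some 12 mm out by itself within 0.5 s, and the button may be let go: it catches again only if the battery is pushed back home.
- lamp_catch (a joint): how far the catch button of the work light is down (m): 0 = up, 0.008 = fully down. Spring 2 N at the top, 4 N at the bottom, plus up to 3 N of rubbing. A battery held by it is freed at about 7 mm; the ejector then pushes it some 12 mm out by itself within 0.5 s, and the button may be let go: it catches again only if the battery is pushed back home.
- bearing: bystander: ball bearing ring, 54 mm across, 16 mm high; leave it where it is (origin: centre of its underside).
- gear: bystander: small steel gear on a stub shaft, 52 mm across, 45 mm high; leave it where it is (origin: centre of its underside).
- spanner: bystander: steel spanner lying on the bench; leave it where it is (origin: on the tool).
- driver: bystander: screwdriver lying on the bench; leave it where it is (origin: on the tool).
- spray: bystander: spray can, 60 mm across, 170 mm tall; leave it where it is (origin: centre of its underside).
- jar: bystander: jar, 64 mm across, 80 mm tall; leave it where it is (origin: centre of its underside).
- carton: bystander: cardboard parts box, 70 x 90 x 110 mm; leave it where it is (origin: centre of its underside).

How it is judged:
By the outcome, as a careful person would: the job done as asked, in the order asked, and still so for the second after the job is handed in, with the robot touching nothing.
It also fails if it takes over 64 s, if anything falls off the work surface, if the arm or the gripper's body presses on something with over 40 N, if the wrist force passes 120 N, or if a joint passes its speed limit or range.

### The arm

A 6-joint arm with a two-finger parallel gripper is mounted at the origin on the work surface. World frame = base frame: x ahead of the robot, y to its left, z up, the work surface at z = 0. Lengths are in m, angles in degrees, forces in N, time in s.
With the tool pointing down it reaches from about 0.25 to 0.725 m from the base axis. Payload 9.7 kg.
Tool frame: the origin (TCP) lies midway between the tips of the shut fingers; the grasp point (between the pads) lies 19 mm behind it (bot.pinch_z is the distance from the TCP to the grasp point, in m); z points along the fingers, y is the line along which they close (so a half turn about z gives the same grasp; the last joint's range is limited). The gripper opens to 85 mm and grips with 20 to 120 N. Pads are 22 mm wide; open, the fingers measure 114 mm over their backs; the gripper's body (76 mm by 85 mm) begins 54 mm behind the grasp point. The pads swing forward as they close: fully open they stand 13 mm farther back than shut.
Start: joints at [-70.474, 4.979, 10.078, 95.1, 0, 90], TCP at [0.184, -0.518, 0.231] pointing down, gripper open.
Joint ranges: [-179.16, 179.16], [-48.56, 103.87], [-65.8, 70.77], [-126.05, 130.52], [-82.76, 87.17], [-180, 180]. Speed limits (degrees/s): [127.2, 127.2, 147.25, 180, 180, 180].

### API

Orientations are given as [roll, pitch, yaw] about the fixed x, y, z axes, in that order (R = Rz(yaw) Ry(pitch) Rx(roll)).
In Python, from workcell import sensors, camera, camera_params, ticket, bot gives the robot as it stands.
- The arm moves only by the shell command python3 -m jog 'ROWS' [FORCE]. ROWS is JSON, a list that holds one entry, the list of rows, each a list of 5 numbers: the shift along the world's x, y, z in units of 50 mm (1.0 is 50 mm), then the turn about the world's z in units of 5 degrees (1.0 is 5 degrees), then the opening, from 0 (shut) to 1 (fully open). In form: [[[tx, ty, tz, yaw, grip], ...]]. A call has 1 to 8 rows; each row shifts and turns the commanded pose from where the row before left it; what a row does not reach is not made up. A row lasts 1/10 s, in which the tool goes at most 50 mm and 8.59 degrees, less where a joint would pass 70% of its speed; a pose out of reach is approached as far as the arm can. A call is refused whole if a number of a shift passes 1 or a number of a turn 1, either way. A call with a gripper value outside its range is refused whole. The fingers move at their own pace and stop on an object; FORCE is the grip in N (left out, the last holds). Time passes only in rows, so rows that do not move let the fingers close. It gives the time, the measured TCP pose, the force, the opening and the grip force at its end, in the units of the state.
- sensors.get_obs(): the state, without advancing time (a new reading comes with each control period).
- camera(name): name is "scene" or "side" or "wrist"; returns the picture (400x640x3 uint8, blue, green, red); there is no depth.
- camera_params(name): a dict with "fx", "fy", "cx", "cy" (pixels), "T" (4x4, takes a point from camera to world coordinates); the wrist camera has in their place "tool_from_camera" (4x4, takes a point from camera to tool coordinates, whose origin is the TCP and whose axes are the flange's). Camera axes: x right, y down, z forward; pixel columns grow to the right and rows downward; lengths in m; the calibration is good to about 2 mm. The wrist camera is an equidistant fisheye: a pixel r from the principal point sees the ray r / f radians off the axis. A picture is of the moment at which its call begins: read the wrist's pose just before it. camera_params takes no time and is no camera call.
- ticket.job_done(): hands the job in; it is judged then, once.
The state is a dict: "time": time; "q": joint angles; "qd": joint speeds; "joint_efforts": joint torques, N m; "ee_pos": TCP position; "tcp_rot": TCP orientation; "wrist_force": force on the tool from outside, world axes, zero at the start; "torque": the same for the moment, N m; "opening": finger opening in m; "grasp_force": force on a finger pad.
Only numpy, scipy, OpenCV 4.12 (cv2) and the standard library are available. Lean on these libraries where they do the work, as an engineer would, in place of code of your own. Each camera call takes 0.05 s, during which the arm holds its last target. There are 200 camera calls.

## Working session

There is one attempt and no reset: what is moved stays moved. The work goes in short steps, Python scripts to look and compute and a shell command to move; the robot and the scene stay as the last step left them, time stands still between calls to the robot, and variables do not carry over. Pictures are saved under pics/ and viewed, at most 10 in all, crops included, and the job is handed in when it is done.

```bash
mkdir -p pics; ls; python3 - <<'E'
from workcell import sensors,camera,camera_params,bot
import cv2,numpy as np
np.set_printoptions(precision=4,suppress=True)
o=sensors.get_obs();print(o)
a=camera("scene");b=camera("side")
cv2.imwrite("pics/scene.png",a);cv2.imwrite("pics/side.png",b)
for n in("scene","side","wrist"):print(n,camera_params(n))
E
```

```text
pics
{'time': 0.0, 'q': array([-70.4749,   5.0108,  10.0353,  95.1002,  -0.001 ,  90.0006]), 'qd': array([-0.0716, -0.0708, -0.1607,  0.0932,  0.0431, -0.0088]), 'joint_efforts': array([  0.0007, -52.0387,  46.4809,   0.0162,   0.0001,   0.    ]), 'ee_pos': array([ 0.1837, -0.5182,  0.2306]), 'tcp_rot': array([-179.9244,    0.001 ,   19.5245]), 'wrist_force': array([ 0.0935, -0.5552,  0.2187]), 'torque': array([ 0.0398,  0.0188, -0.0347]), 'grasp_force': 0.0, 'opening': 0.0852563459657895}
scene {'fx': 474.9124760502876, 'fy': 474.9124760502876, 'cx': 319.7282920328794, 'cy': 201.82417848976513, 'T': array([[-0.545 ,  0.6849, -0.4837,  1.2401],
       [ 0.8385,  0.4457, -0.3136,  0.4789],
       [ 0.0007, -0.5765, -0.8171,  1.2814],
       [ 0.    ,  0.    ,  0.    ,  1.    ]])}
side {'fx': 430.3981578163819, 'fy': 430.3981578163819, 'cx': 313.75549564825445, 'cy': 206.20949673391243, 'T': array([[-0.9947, -0.0593,  0.0845,  0.4552],
       [-0.1027,  0.6499, -0.7531,  0.823 ],
       [-0.0102, -0.7577, -0.6525,  0.7798],
       [ 0.    ,  0.    ,  0.    ,  1.    ]])}
wrist {'fx': 309.70691628693146, 'fy': 309.70691628693146, 'cx': 312.12457194894176, 'cy': 201.4310687595676, 'tool_from_camera': array([[ 0.0002, -0.9657, -0.2596,  0.0657],
       [ 1.    ,  0.0004, -0.0008,  0.0004],
       [ 0.0008, -0.2596,  0.9657, -0.1422],
       [ 0.    ,  0.    ,  0.    ,  1.    ]])}
```

View pics/scene.png

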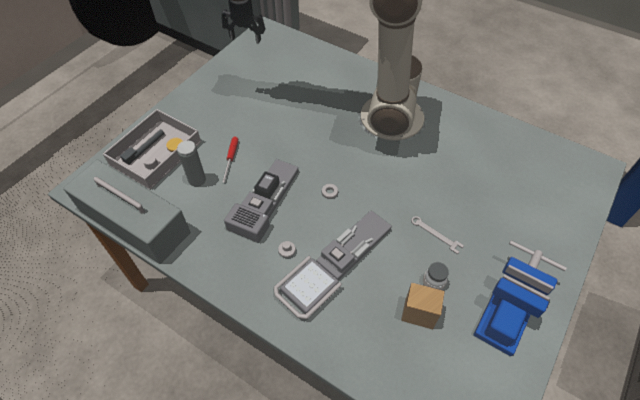

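View pics/side.png

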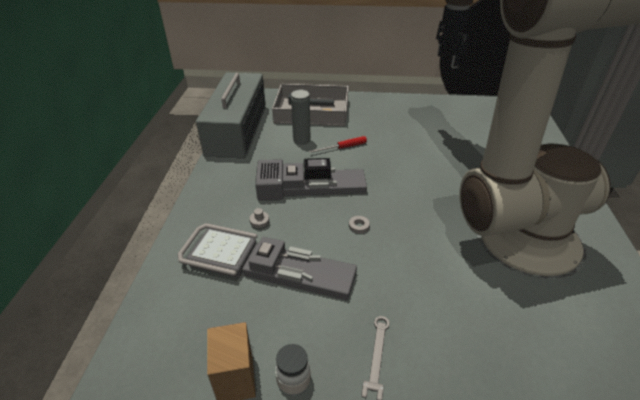

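The scene picture shows the charger with its button near (256,202) and battery at (267,183). The lamp has its button near (337,253), lens at (310,287) and runway end at (380,220). In the side picture the buttons are near (292,169) and (265,248). Both slide-in directions point away from the robot.

```bash
cat > h.py <<'E'
import numpy as np,cv2
from scipy.spatial.transform import Rotation as R
from workcell import sensors,camera,camera_params,bot
np.set_printoptions(precision=4,suppress=True)
def ray(n,u,v,T=None):
    p=camera_params(n)
    x=(u-p["cx"])/p["fx"];y=(v-p["cy"])/p["fy"]
    if n=="wrist":
        r=np.hypot(x,y);d=np.array([x/r*np.sin(r),y/r*np.sin(r),np.cos(r)]) if r>0 else np.array([0,0,1.])
    else: d=np.array([x,y,1.]);T=p["T"]
    return T[:3,3],T[:3,:3]@d
def wristT(o):
    T=np.eye(4);T[:3,:3]=R.from_euler("xyz",o["tcp_rot"],degrees=True).as_matrix();T[:3,3]=o["ee_pos"]
    return T@camera_params("wrist")["tool_from_camera"]
def onz(n,u,v,z,T=None):
    o,d=ray(n,u,v,T);return o+d*(z-o[2])/d[2]
E
python3 - <<'E'
from h import *
for k,n,u,v,z in [("ch btn","scene",256,202,.068),("ch btn","side",292,169,.068),("bat top","scene",268,181,.084),("bat top","side",317,162,.084),("ch end","scene",287,166,.028),("ch end","side",366,181,.028),
 ("l btn","scene",337,253,.068),("l btn","side",265,248,.068),("l end","scene",380,218,.028),("l end","side",354,278,.028),("lens","scene",310,287,.037),("spray","scene",187,146,.17),("gear","scene",287,247,.03),("bearing","scene",330,190,.01),("jar","scene",437,268,.08)]:
    print(k,n,onz(n,u,v,z))
E
```

```text
ch btn scene [ 0.6311 -0.1534  0.068 ]
ch btn side [ 0.6249 -0.1529  0.068 ]
bat top scene [ 0.5532 -0.1629  0.084 ]
bat top side [ 0.5557 -0.1705  0.084 ]
ch end scene [ 0.4338 -0.1772  0.028 ]
ch end side [ 0.4147 -0.1685  0.028 ]
l btn scene [0.6472 0.1544 0.068 ]
l btn side [0.6431 0.1569 0.068 ]
l end scene [0.4469 0.1912 0.028 ]
l end side [0.4374 0.1922 0.028 ]
lens scene [0.7675 0.1398 0.037 ]
spray scene [ 0.6295 -0.4112  0.17  ]
gear scene [0.6935 0.0067 0.03  ]
bearing scene [ 0.4285 -0.0067  0.01  ]
jar scene [0.5402 0.4193 0.08  ]
```

```bash
python3 -m jog '[[[0.3,0.3,0,-0.1,0],[0.57,0.51,0,-0.2,0],[0.57,0.51,0,-0.2,0],[0.57,0.51,0,-0.2,0],[0.57,0.51,0,-0.2,0],[0.57,0.51,0,-0.2,0],[0.57,0.51,0,-0.2,0],[0.57,0.51,0,-0.2,0]]]' 40
python3 -m jog '[[[0.57,0.51,0,-0.2,0],[0.57,0.51,0,-0.2,0],[0.57,0.51,0,-0.2,0],[0.57,0.51,0,-0.2,0],[0.57,0.51,0,-0.2,0],[0.57,0.51,0,-0.2,0],[0.3,0.2,0,-0.1,0],[0,0,0,0,0]]]'
python3 - <<'E'
from h import *
o=sensors.get_obs();a=camera("wrist");print(o["ee_pos"],o["tcp_rot"],o["wrist_force"])
cv2.imwrite("pics/w1.png",a);np.save("w1.npy",wristT(o))
E
```

```text
time: 0.9
ee_pos: [0.3992, -0.3236, 0.231]
tcp_rot: [-180.0, 0.0, 12.0]
wrist_force: [0.2, -1.0, 0.5]
opening: 0.0001
grasp_force: 0.0
time: 1.7
ee_pos: [0.5857, -0.1601, 0.2299]
tcp_rot: [-180.0, 0.1, 5.7]
wrist_force: [-0.5, -0.1, -0.5]
opening: -0.0001
grasp_force: 0.0
[ 0.5857 -0.1601  0.2299] [-179.9504    0.0821    5.6682] [-0.5475 -0.0613 -0.4927]
```

View pics/w1.png

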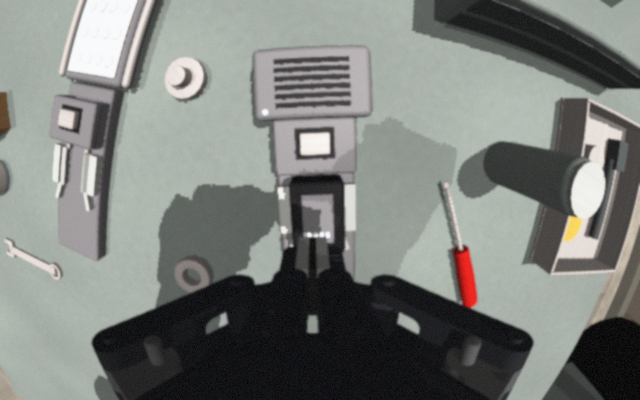

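The wrist view shows the charger button at about (314,143), slots centred near (312,82), battery top at (318,205), and the lamp button at (69,118) on the left.

```bash
python3 - <<'E'
from h import *
a=cv2.imread("pics/w1.png");T=np.load("w1.npy");g=cv2.cvtColor(a,cv2.COLOR_BGR2GRAY)
def blob(m,roi,z,k,close=0):
    x0,y0,x1,y1=roi;M=np.zeros_like(m);M[y0:y1,x0:x1]=m[y0:y1,x0:x1]
    if close:M=cv2.morphologyEx(M,cv2.MORPH_CLOSE,np.ones((close,close)))
    c=max(cv2.findContours(M,cv2.RETR_EXTERNAL,cv2.CHAIN_APPROX_NONE)[0],key=cv2.contourArea)
    P=np.array([onz("wrist",*p[0],z,T)[:2] for p in c]).astype(np.float32)
    r=cv2.minAreaRect(P*1000);print(k,cv2.boundingRect(c),r)
    return np.array(r[0])/1000
w=(g>190).astype(np.uint8)*255;d=(g<75).astype(np.uint8)*255
b=blob(w,(285,120,345,165),.068,"btn")
s=blob(d,(266,52,358,110),.062,"slots",9)
print(np.degrees(np.arctan2(*(s-b)[::-1])))
blob(w,(55,100,90,135),.068,"lampbtn")
E
```

```text
btn (300, 133, 30, 22) ((628.3082275390625, -158.57232666015625), (20.29580307006836, 28.348941802978516), 9.207603454589844)
slots (275, 58, 74, 49) ((689.6719360351562, -149.24205017089844), (47.87614059448242, 71.6166000366211), 7.934080600738525)
8.645533855371479
lampbtn (58, 110, 16, 18) ((645.0393676757812, 152.0560760498047), (28.10663604736328, 19.42634391784668), 78.8616714477539)
```

```bash
python3 -m jog '[[[0.43,0.02,-0.3,0.3,0],[0.42,0.01,-0.5,0.27,0],[0,0,-0.7,0,0],[0,0,-0.7,0,0],[0,0,-0.5,0,0],[0,0,-0.3,0,0],[0,0,0,0,0],[0,0,0,0,0]]]'
python3 - <<'E'
from h import *
o=sensors.get_obs();a=camera("wrist");print(o["ee_pos"],o["tcp_rot"],o["wrist_force"])
cv2.imwrite("pics/w2.png",a)
E
```

```text
time: 2.55
ee_pos: [0.6269, -0.1609, 0.0826]
tcp_rot: [180.0, -0.1, 8.3]
wrist_force: [0.3, 0.3, 0.2]
opening: 0.0002
grasp_force: 0.0
[ 0.6269 -0.1609  0.0826] [179.9716  -0.0592   8.3485] [0.2692 0.2693 0.2465]
```

View pics/w2.png

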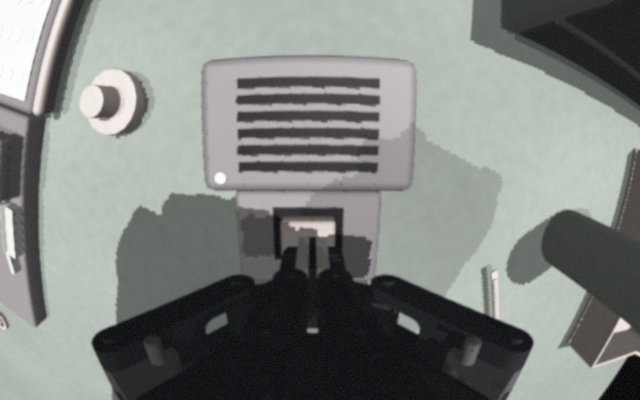

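The fingertips stand over the charger button (about (309,230)), so I press it gently.

```bash
python3 -m jog '[[[0,0.04,-0.15,0,0],[0,0,-0.06,0,0],[0,0,-0.06,0,0],[0,0,-0.04,0,0],[0,0,0,0,0]]]'
python3 -m jog '[[[0,0,-0.04,0,0],[0,0,-0.04,0,0],[0,0,0,0,0]]]'
```

```text
time: 3.1
ee_pos: [0.6269, -0.1583, 0.0658]
tcp_rot: [180.0, -0.0, 8.4]
wrist_force: [0.2, 0.2, 0.9]
opening: -0.0002
grasp_force: 0.2
time: 3.4
ee_pos: [0.627, -0.1583, 0.0617]
tcp_rot: [180.0, -0.0, 8.4]
wrist_force: [-0.8, 0.6, 2.9]
opening: 0.0002
grasp_force: 1.6
```

```bash
python3 -m jog '[[[0,0,-0.03,0,0],[0,0,-0.03,0,0],[0,0,0,0,0]]]'
python3 -m jog '[[[0,0,-0.03,0,0],[0,0,0,0,0],[0,0,0,0,0],[0,0,0,0,0]]]'
```

```text
time: 3.7
ee_pos: [0.6271, -0.1584, 0.0599]
tcp_rot: [180.0, -0.1, 8.4]
wrist_force: [-2.7, 1.7, 8.2]
opening: 0.0001
grasp_force: 4.7
time: 4.1
ee_pos: [0.6272, -0.1584, 0.0596]
tcp_rot: [180.0, -0.1, 8.4]
wrist_force: [-5.4, 1.8, 17.1]
opening: 0.0003
grasp_force: 8.7
```

```bash
python3 -m jog '[[[0,0,0.2,0,0],[0,0,0.6,0,0],[0,0,0.7,0,0.3],[-0.2,-0.03,0.5,0,1],[-0.5,-0.08,0.2,0,1],[-0.5,-0.08,0,0,1],[-0.44,-0.06,0,0,1],[0,0,0,0,1]]]'
python3 - <<'E'
from h import *
o=sensors.get_obs();a=camera("wrist");print(o["ee_pos"],o["tcp_rot"],o["wrist_force"])
cv2.imwrite("pics/w3.png",a);np.save("w3.npy",wristT(o))
E
```

```text
time: 4.9
ee_pos: [0.543, -0.1713, 0.1676]
tcp_rot: [180.0, 0.0, 8.3]
wrist_force: [0.8, -0.1, -0.1]
opening: 0.0849
grasp_force: 0.0
[ 0.543  -0.1713  0.1676] [179.9875   0.0325   8.3142] [ 0.8144 -0.1167 -0.102 ]
```

View pics/w3.png

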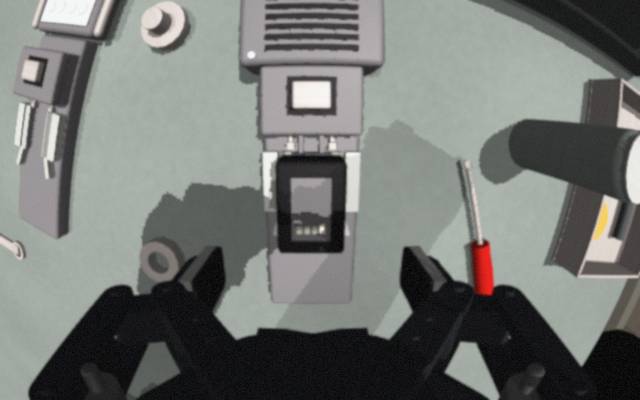

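The battery has sprung out: there is a gap to the bridge, and the body spans about (277–345,155–252). Next I measure it.

```bash
python3 - <<'E'
from h import *
a=cv2.imread("pics/w3.png");T=np.load("w3.npy");g=cv2.cvtColor(a,cv2.COLOR_BGR2GRAY)
def blob(m,roi,z,k,close=0):
    x0,y0,x1,y1=roi;M=np.zeros_like(m);M[y0:y1,x0:x1]=m[y0:y1,x0:x1]
    if close:M=cv2.morphologyEx(M,cv2.MORPH_CLOSE,np.ones((close,close)))
    c=max(cv2.findContours(M,cv2.RETR_EXTERNAL,cv2.CHAIN_APPROX_NONE)[0],key=cv2.contourArea)
    P=np.array([onz("wrist",*p[0],z,T)[:2] for p in c]).astype(np.float32)
    r=cv2.minAreaRect(P*1000);print(k,cv2.boundingRect(c),r);return np.array(r[0])/1000
w=(g>190).astype(np.uint8)*255;d=(g<50).astype(np.uint8)*255
b=blob(w,(285,75,340,115),.068,"btn")
p=blob(d,(268,150,355,258),.084,"pack",3)
print(np.degrees(np.arctan2(*(b-p)[::-1])),np.linalg.norm(b-p),p-sensors.get_obs()["ee_pos"][:2])
blob(w,(15,50,55,90),.068,"lampbtn")
E
```

```text
btn (293, 82, 37, 26) ((627.7954711914062, -158.26919555664062), (19.741191864013672, 27.71707534790039), 8.26637077331543)
pack (276, 155, 70, 97) ((544.8861083984375, -169.9574737548828), (76.2154541015625, 51.70613098144531), 8.377853393554688)
8.024481169547464 0.08372919613835787 [0.0007 0.0012]
lampbtn (22, 61, 16, 19) ((644.8605346679688, 152.0416717529297), (27.498836517333984, 19.054899215698242), 79.99493408203125)
```

```bash
python3 -m jog '[[[0.01,0.02,-0.5,0,1],[0,0,-0.7,0,1],[0,0,-0.6,0,1],[0,0,-0.35,0,1],[0,0,-0.15,0,1],[0,0,0,0,1],[0,0,0,0,0.7],[0,0,0,0,0.5]]]' 60
python3 -m jog '[[[0,0,0,0,0.5],[0,0,0,0,0.4],[0,0,0,0,0.3],[0,0,0,0,0.3],[0,0,0,0,0.3]]]'
```

```text
time: 5.75
ee_pos: [0.5462, -0.1701, 0.0536]
tcp_rot: [180.0, -0.1, 8.4]
wrist_force: [0.1, 0.3, -0.5]
opening: 0.0592
grasp_force: 0.0
time: 6.25
ee_pos: [0.546, -0.1701, 0.0538]
tcp_rot: [179.9, -0.1, 8.4]
wrist_force: [-0.9, 0.8, 5.7]
opening: 0.0528
grasp_force: 65.3
```

```bash
python3 -m jog '[[[-0.05,-0.007,0.02,0,0.3],[-0.15,-0.022,0,0,0.3],[-0.2,-0.029,0,0,0.3]]]'
python3 -m jog '[[[-0.25,-0.036,0,0,0.3],[-0.3,-0.043,0,0,0.3],[-0.3,-0.043,0,0,0.3],[-0.3,-0.043,0,0,0.3]]]'
python3 -m jog '[[[-0.3,-0.043,0,0,0.3],[-0.2,-0.029,0,0,0.3],[-0.1,-0.014,0,0,0.3],[0,0,0,0,0.3]]]'
```

```text
time: 6.55
ee_pos: [0.5253, -0.1729, 0.0537]
tcp_rot: [180.0, -0.1, 8.4]
wrist_force: [2.8, -0.4, 3.5]
opening: 0.0531
grasp_force: 64.9
time: 6.95
ee_pos: [0.4667, -0.1812, 0.0537]
tcp_rot: [180.0, -0.0, 8.4]
wrist_force: [2.8, -0.0, 5.1]
opening: 0.053
grasp_force: 65.2
time: 7.35
ee_pos: [0.4368, -0.1855, 0.0534]
tcp_rot: [180.0, 0.0, 8.3]
wrist_force: [-2.9, -1.0, 5.8]
opening: 0.0532
grasp_force: 65.1
```

```bash
python3 -m jog '[[[0,0,0.3,0,0.3],[0,0,0.6,0,0.3],[0,0.2,0.6,-0.2,0.3],[0,0.5,0.4,-0.4,0.3],[0,0.6,0,-0.4,0.3],[0,0.7,0,-0.4,0.3],[0,0.7,0,-0.4,0.3],[0,0.7,0,-0.4,0.3]]]'
python3 -m jog '[[[0,0.7,0,-0.4,0.3],[0,0.7,0,-0.4,0.3],[0,0.7,0,-0.4,0.3],[0,0.7,0,-0.4,0.3],[0.1,0.7,0,0,0.3],[0.1,0.5,0,0,0.3],[0.08,0.1,0,0,0.3],[0,0,0,0,0.3]]]'
python3 - <<'E'
from h import *
o=sensors.get_obs();a=camera("wrist");print(o["ee_pos"],o["tcp_rot"],o["wrist_force"])
cv2.imwrite("pics/w4.png",a);np.save("w4.npy",wristT(o))
E
```

```text
time: 8.15
ee_pos: [0.4375, -0.0166, 0.1485]
tcp_rot: [-179.9, 0.1, -2.3]
wrist_force: [0.1, -0.4, -5.0]
opening: 0.0533
grasp_force: 64.6
time: 8.95
ee_pos: [0.4468, 0.0351, 0.1482]
tcp_rot: [-173.4, 0.1, 0.3]
wrist_force: [0.3, -0.3, -3.7]
opening: 0.0533
grasp_force: 65.2
[0.4468 0.0351 0.1482] [-173.3554    0.1119    0.3267] [ 0.2816 -0.251  -3.6659]
```

View pics/w4.png

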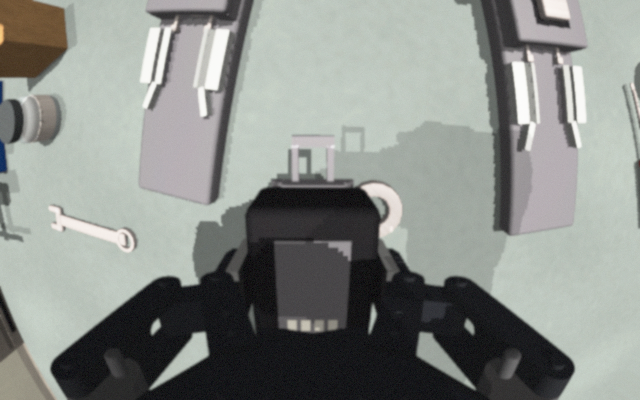

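The pack is held with its nose forward at (313,140). The arm stopped short at y=0.035 with 7° of tilt, so I check the joints.

```bash
python3 - <<'E'
from h import *
o=sensors.get_obs();print(o["q"],o["qd"],o["joint_efforts"],o["wrist_force"],o["torque"])
E
python3 -m jog '[[[0,0,0,0,0.3],[0,0,0,0,0.3]]]'; python3 -c "
from h import *
print(sensors.get_obs()['q'])"
```

```text
[  0.2488  -9.9272 -13.7094  86.3482   6.6366 179.944 ] [-0.347  -0.5349 -0.4676  0.2157  0.0168  0.0388] [  0.292  -37.7941  49.6208  -0.1064   0.574    0.003 ] [-0.5474  0.113  -4.437 ] [-0.2111 -0.0113  0.0247]
time: 9.2
ee_pos: [0.4462, 0.0346, 0.1484]
tcp_rot: [-173.4, 0.1, 0.3]
wrist_force: [-1.0, -0.7, -4.0]
opening: 0.0534
grasp_force: 65.2
[  0.2085  -9.9958 -13.7472  86.3554   6.644  179.9451]
```

Joint 6 is at its +180° limit (yaw = q1 − q6 + 180). I will unwind by turning the other way, about 349°, at a safe height.

```bash
python3 -m jog '[[[0,0,0.2,0.4,0.3],[0,0,0.2,0.8,0.3],[0,0,0,1,0.3],[0,0,0,1,0.3],[0,0,0,1,0.3],[0,0,0,1,0.3],[0,0,0,1,0.3],[0,0,0,1,0.3]]]'; python3 -c "
from h import *
print(sensors.get_obs()['q'])"
```

```text
time: 10.0
ee_pos: [0.4463, 0.0346, 0.1685]
tcp_rot: [-173.4, 0.1, 36.5]
wrist_force: [0.6, -1.1, -3.8]
opening: 0.0533
grasp_force: 65.3
[  1.0203  -5.9506  -7.9795  91.9061   5.3621 144.3777]
```

The turn works, but the tilt got baked in. I'll unwind to the opposite joint 6 limit and cancel the tilt there in mirror fashion.

```bash

python3 -m jog '[[[0,0,0,1,0.3],[0,0,0,1,0.3],[0,0,0,1,0.3],[0,0,0,1,0.3],[0,0,0,1,0.3],[0,0,0,1,0.3],[0,0,0,1,0.3],[0,0,0,1,0.3]]]' | tail -4
python3 -m jog '[[[0,0,0,1,0.3],[0,0,0,1,0.3],[0,0,0,1,0.3],[0,0,0,1,0.3],[0,0,0,1,0.3],[0,0,0,1,0.3],[0,0,0,1,0.3],[0,0,0,1,0.3]]]' | sed -n 2,4p
python3 -m jog '[[[0,0,0,1,0.3],[0,0,0,1,0.3],[0,0,0,1,0.3],[0,0,0,1,0.3],[0,0,0,1,0.3],[0,0,0,1,0.3],[0,0,0,1,0.3],[0,0,0,1,0.3]]]' | sed -n 2,4p
python3 -m jog '[[[0,0,0,1,0.3],[0,0,0,1,0.3],[0,0,0,1,0.3],[0,0,0,1,0.3],[0,0,0,1,0.3],[0,0,0,1,0.3],[0,0,0,1,0.3],[0,0,0,1,0.3]]]' | sed -n 2,4p
python3 -c "
from h import *
print(sensors.get_obs()['q'])"
```

```text
tcp_rot: [-173.4, 0.1, 76.5]
wrist_force: [-0.2, -0.3, -4.0]
opening: 0.0526
grasp_force: 65.3
ee_pos: [0.4463, 0.0347, 0.1685]
tcp_rot: [-173.4, 0.1, 116.5]
wrist_force: [0.3, -0.9, -4.5]
ee_pos: [0.4463, 0.0347, 0.1685]
tcp_rot: [-173.4, 0.1, 156.5]
wrist_force: [0.1, -0.1, -4.4]
ee_pos: [0.4462, 0.0347, 0.1685]
tcp_rot: [-173.4, 0.1, -163.5]
wrist_force: [0.4, -0.4, -5.3]
[  8.6248 -11.0836 -12.4657  87.6054  -6.5638  -7.8966]
```

```bash

python3 -m jog '[[[0,0,0,1,0.3],[0,0,0,1,0.3],[0,0,0,1,0.3],[0,0,0,1,0.3],[0,0,0,1,0.3],[0,0,0,1,0.3],[0,0,0,1,0.3],[0,0,0,1,0.3]]]' | sed -n 3p
python3 -m jog '[[[0,0,0,1,0.3],[0,0,0,1,0.3],[0,0,0,1,0.3],[0,0,0,1,0.3],[0,0,0,1,0.3],[0,0,0,1,0.3],[0,0,0,1,0.3],[0,0,0,1,0.3]]]' | sed -n 3p
python3 -m jog '[[[0,0,0,1,0.3],[0,0,0,1,0.3],[0,0,0,1,0.3],[0,0,0,1,0.3],[0,0,0,1,0.3],[0,0,0,1,0.3],[0,0,0,1,0.3],[0,0,0,1,0.3]]]' | sed -n 3p
python3 -m jog '[[[0,0,0,1,0.3],[0,0,0,1,0.3],[0,0,0,1,0.3],[0,0,0,1,0.3],[0,0,0,1,0.3],[0,0,0,1,0.3],[0,0,0,1,0.3],[0,0,0,1,0.3]]]' | sed -n 3p
python3 -c "
from h import *
o=sensors.get_obs();print(o['time'],o['q'],o['tcp_rot'])"
```

```text
tcp_rot: [-173.4, 0.1, -123.5]
tcp_rot: [-173.3, 0.1, -83.5]
tcp_rot: [-173.3, 0.1, -43.5]
tcp_rot: [-173.3, 0.1, -3.5]
16.4 [   0.2044  -10.401   -11.884    88.1712    6.6417 -176.2343] [-173.3499    0.0902   -3.536 ]
```

Now push slightly past the −180° limit (yaw+ and y−, mirroring the first mishap).

```bash

python3 -m jog '[[[0,0,0,0.7,0.3],[0,-0.2,0,0.2,0.3],[0,-0.2,0,0.2,0.3],[0,0,0,0,0.3]]]' | sed -n 2,3p
python3 -c "
from h import *
o=sensors.get_obs();print(o['time'],o['q'],o['tcp_rot'])"
python3 -m jog '[[[0,-0.2,0,0.2,0.3],[0,-0.2,0,0.2,0.3],[0,0,0,0,0.3]]]' | sed -n 2,3p
python3 -c "
from h import *
o=sensors.get_obs();print(o['time'],o['q'],o['tcp_rot'])"
```

```text
ee_pos: [0.4462, 0.0332, 0.1685]
tcp_rot: [-174.2, 0.1, 0.4]
16.8 [   0.5306   -9.9419  -11.4435   88.5741    5.8438 -179.8951] [-174.1563    0.0863    0.4263]
ee_pos: [0.4459, 0.0333, 0.1684]
tcp_rot: [-175.0, 0.1, 1.0]
17.1 [   1.0986   -9.927   -11.3907   88.6261    4.9866 -179.9344] [-175.0135    0.0955    1.0332]
```

Mirrored pushing cancels the tilt; continue.

```bash

python3 -m jog '[[[0,-0.2,0,0.2,0.3],[0,-0.2,0,0.2,0.3],[0,-0.2,0,0.2,0.3],[0,-0.2,0,0.2,0.3],[0,-0.2,0,0.2,0.3],[0,-0.2,0,0.2,0.3],[0,-0.2,0,0.2,0.3],[0,0,0,0,0.3]]]' | sed -n 2,3p
python3 -c "
from h import *
o=sensors.get_obs();print(o['time'],o['q'],o['tcp_rot'])"
```

```text
ee_pos: [0.4433, 0.0334, 0.1683]
tcp_rot: [-178.0, 0.1, 3.0]
17.9 [   3.0465  -10.1694  -11.5098   88.7768    1.9687 -179.9418] [-178.0314    0.1192    2.9883]
```

```bash

python3 -m jog '[[[0,-0.2,0,0.2,0.3],[0,-0.2,0,0.2,0.3],[0,-0.2,0,0.2,0.3],[0,-0.2,0,0.2,0.3],[0,0,0,0,0.3]]]' | sed -n 2,3p
python3 -m jog '[[[0,-0.1,0,0.1,0.3],[0,0,0,0,0.3]]]' | sed -n 2,3p
python3 -c "
from h import *
o=sensors.get_obs();print(o['time'],o['q'],o['tcp_rot'])"
```

```text
ee_pos: [0.4407, 0.0334, 0.1683]
tcp_rot: [-179.8, 0.1, 4.1]
ee_pos: [0.4404, 0.0333, 0.1683]
tcp_rot: [-180.0, 0.1, 4.2]
18.6 [   4.3014  -10.5409  -11.8145   88.8581    0.0393 -179.9423] [-179.9609    0.1317    4.2437]
```

Tilt cancelled. Go to the lamp's runway and look.

```bash

python3 -m jog '[[[0,0.1,0,-0.6,0.3],[0,0.5,0,-0.6,0.3],[0,0.7,0,-0.6,0.3],[0.1,0.7,0,-0.6,0.3],[0.1,0.7,0,-0.5,0.3],[0,0.4,0,0,0.3],[0,0,0,0,0.3]]]'
python3 - <<'E'
from h import *
o=sensors.get_obs();a=camera("wrist");print(o["q"],o["ee_pos"],o["tcp_rot"])
cv2.imwrite("pics/w5.png",a);np.save("w5.npy",wristT(o))
E
```

```text
time: 19.3
ee_pos: [0.4503, 0.1904, 0.1679]
tcp_rot: [-179.9, 0.2, -10.1]
wrist_force: [0.4, 0.3, -5.2]
opening: 0.0531
grasp_force: 65.5
[  22.8369   -4.0999   -6.0798   88.1275    0.1411 -147.0508] [0.4503 0.1904 0.1679] [-179.94      0.1669  -10.1124]
```

View pics/w5.png

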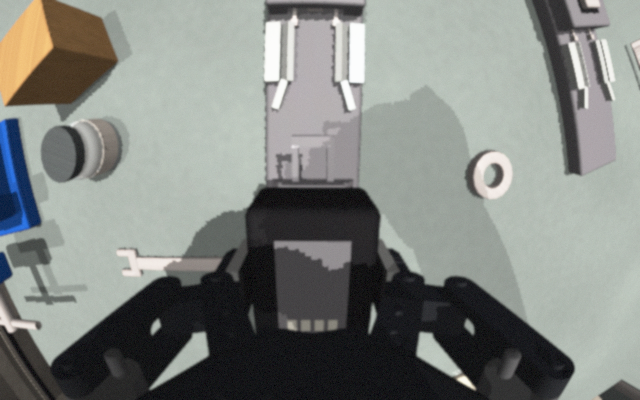

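Rails appear at u≈265–281 and 350–365, v≈22–84, almost in line with the pack. I measure their edges.

```bash
python3 - <<'E'
from h import *
a=cv2.imread("pics/w5.png");T=np.load("w5.npy");g=cv2.cvtColor(a,cv2.COLOR_BGR2GRAY).astype(float)
o=sensors.get_obs()
L,Rr=[],[]
for v in range(27,80,2):
    row=g[v];b=row>200
    x=np.where(b[255:290])[0];y=np.where(b[335:380])[0]
    if len(x) and len(y) :
        L.append(onz("wrist",255+x[0]-.5,v,.043,T)[:2]);Rr.append(onz("wrist",335+y[-1]+.5,v,.043,T)[:2])
L,Rr=np.array(L),np.array(Rr)
for P in(L,Rr):
    k=np.polyfit(P[:,0],P[:,1],1);print(np.degrees(np.arctan(k[0])),np.std(np.polyval(k,P[:,0])-P[:,1]),P[0],P[-1])
m=(L+Rr)/2;k=np.polyfit(m[:,0],m[:,1],1);yaw=np.arctan(k[0]);print("axis",np.degrees(yaw),"width",np.linalg.norm(L-Rr,axis=1).mean()*np.cos(0))
e=o["ee_pos"];u=np.array([np.cos(yaw),np.sin(yaw)]);n=np.array([-u[1],u[0]])
c=np.array([m[:,0].mean(),m[:,1].mean()]);print("tcp lateral off axis(+left)",(e[:2]-c)@n, "btn lateral",(np.array([.645,.152])-c)@n)
btn=np.array([.6449,.152]);print("lamp x of tcp (nominal by btn=72)",(e[:2]-btn)@u+.072, "rails start/end x",(m[-1]-btn)@u+.072,(m[0]-btn)@u+.072)
E
```

```text
-11.544648855027658 0.0004931727992437064 [0.6044 0.2038] [0.558  0.2134]
-11.553490637627231 0.00037400009358127715 [0.5895 0.1188] [0.5429 0.1285]
axis -11.553043008387146 width 0.08662821482937512
tcp lateral off axis(+left) -0.002373690852893018 btn lateral 0.00023631291264725185
lamp x of tcp (nominal by btn=72) -0.1261622767248448 rails start/end x -0.024332392484090512 0.023160749903035738
```

```bash

python3 -m jog '[[[0.01,0.046,-0.3,-0.15,0.3],[0,0,-0.5,-0.13,0.3],[0,0,-0.5,0,0.3],[0,0,-0.5,0,0.3],[0,0,-0.3,0,0.3],[0,0,-0.1,0,0.3],[0,0,0,0,0.3]]]'
python3 -m jog '[[[0,0,-0.04,0,0.3],[0,0,0,0,0.3]]]'
```

```text
time: 20.05
ee_pos: [0.4507, 0.1901, 0.0579]
tcp_rot: [-180.0, 0.2, -11.7]
wrist_force: [0.2, -1.2, -4.7]
opening: 0.0531
grasp_force: 65.4
time: 20.25
ee_pos: [0.4515, 0.1907, 0.0571]
tcp_rot: [-179.9, 0.1, -11.7]
wrist_force: [-0.5, 0.1, -4.6]
opening: 0.0531
grasp_force: 65.4
```

```bash

python3 -m jog '[[[0,0.03,-0.04,0,0.3],[0,0,0,0,0.3]]]'
python3 -m jog '[[[0,0,-0.02,0,0.3],[0,0,0,0,0.3]]]'
python3 -c "
from h import *
o=sensors.get_obs();e=o['ee_pos'];u=np.array([np.cos(np.radians(11.5)),-np.sin(np.radians(11.5))]);n=np.array([-u[1],u[0]]);d=e[:2]-[.6449,.152];print(e,d@u+.072,d@n+.0002,o['wrist_force'])"
```

```text
time: 20.45
ee_pos: [0.4511, 0.1923, 0.0545]
tcp_rot: [-179.9, 0.1, -11.7]
wrist_force: [-0.4, 0.0, -4.5]
opening: 0.0527
grasp_force: 65.4
time: 20.65
ee_pos: [0.451, 0.1922, 0.0534]
tcp_rot: [-179.9, 0.1, -11.7]
wrist_force: [1.1, 0.1, -3.9]
opening: 0.053
grasp_force: 65.8
[0.451  0.1922 0.0534] -0.12602134622781952 0.0008973665000930204 [ 1.1468  0.1466 -3.9385]
```

```bash

python3 -m jog '[[[0.1,-0.02,0,0,0.3],[0.196,-0.04,0,0,0.3],[0.196,-0.04,0,0,0.3],[0.1,-0.02,0,0,0.3]]]'
python3 -m jog '[[[0.1,-0.02,0,0,0.3],[0.196,-0.04,0,0,0.3],[0.1,-0.02,0,0,0.3]]]'
```

```text
time: 21.05
ee_pos: [0.4819, 0.1859, 0.0536]
tcp_rot: [-179.9, 0.1, -11.7]
wrist_force: [-1.5, 0.0, 1.6]
opening: 0.053
grasp_force: 66.2
time: 21.35
ee_pos: [0.5013, 0.1819, 0.0535]
tcp_rot: [-179.9, 0.1, -11.7]
wrist_force: [-1.9, 1.0, 3.2]
opening: 0.0532
grasp_force: 66.5
```

```bash

python3 -m jog '[[[0.1,-0.02,0.01,0,0.3],[0.1,-0.02,0,0,0.3],[0.1,-0.02,0,0,0.3]]]'
python3 -m jog '[[[0.1,-0.02,0,0,0.3],[0.1,-0.02,0,0,0.3],[0.1,-0.02,0,0,0.3]]]'
```

```text
time: 21.65
ee_pos: [0.5156, 0.179, 0.0536]
tcp_rot: [-180.0, 0.1, -11.7]
wrist_force: [-1.3, 0.4, -0.1]
opening: 0.0533
grasp_force: 66.0
time: 21.95
ee_pos: [0.5307, 0.1759, 0.0537]
tcp_rot: [-180.0, 0.1, -11.7]
wrist_force: [-1.4, 0.1, -0.4]
opening: 0.0527
grasp_force: 66.1
```

```bash

python3 -m jog '[[[0.14,-0.028,0,0,0.3],[0.14,-0.028,0,0,0.3],[0.1,-0.02,0,0,0.3],[0,0,0,0,0.3]]]'
python3 -m jog '[[[0.1,-0.02,0,0,0.3],[0.06,-0.012,0,0,0.3],[0,0,0,0,0.3]]]'
```

```text
time: 22.35
ee_pos: [0.5502, 0.1721, 0.0538]
tcp_rot: [-180.0, 0.1, -11.7]
wrist_force: [0.3, -0.8, -2.3]
opening: 0.0531
grasp_force: 66.1
time: 22.65
ee_pos: [0.5577, 0.1705, 0.0538]
tcp_rot: [-180.0, 0.1, -11.7]
wrist_force: [0.6, -0.6, -2.7]
opening: 0.0527
grasp_force: 65.9
```

```bash

for i in 1; do python3 -m jog '[[[0.06,-0.012,0,0,0.3],[0,0,0,0,0.3]]]' | sed -n '2p;4p'; done
python3 -m jog '[[[0.06,-0.012,0,0,0.3],[0,0,0,0,0.3]]]'| sed -n '2p;4p;5p'
python3 -m jog '[[[0.06,-0.012,0,0,0.3],[0,0,0,0,0.3]]]'| sed -n '2p;4p;5p'
```

```text
ee_pos: [0.5605, 0.1699, 0.0537]
wrist_force: [0.4, -0.6, -1.2]
ee_pos: [0.5634, 0.1694, 0.0538]
wrist_force: [-0.8, -1.3, -1.8]
opening: 0.0532
ee_pos: [0.5665, 0.1688, 0.0538]
wrist_force: [-2.3, -0.4, -1.0]
opening: 0.0531
```

```bash

python3 -m jog '[[[0.06,-0.012,0,0,0.3],[0,0,0,0,0.3]]]'| sed -n '2p;4p'
python3 -m jog '[[[0.06,-0.012,0,0,0.3],[0,0,0,0,0.3]]]'| sed -n '2p;4p'
```

```text
ee_pos: [0.5685, 0.1684, 0.0536]
wrist_force: [-6.3, -0.5, 0.1]
ee_pos: [0.5711, 0.1678, 0.0535]
wrist_force: [-7.4, 1.2, 0.5]
```

```bash

python3 -m jog '[[[0.04,-0.008,0,0,0.3],[0,0,0,0,0.3]]]'| sed -n '2p;4p'
```

```text
ee_pos: [0.5732, 0.1674, 0.0535]
wrist_force: [-7.0, -0.4, 1.7]
```

```bash

python3 -m jog '[[[0.04,-0.008,0,0,0.3],[0,0,0,0,0.3]]]'| sed -n '2p;4p'
python3 -m jog '[[[0.03,-0.006,0,0,0.3],[0,0,0,0,0.3]]]'| sed -n '2p;4p'
```

```text
ee_pos: [0.5751, 0.167, 0.0535]
wrist_force: [-7.9, 1.2, 0.5]
ee_pos: [0.5765, 0.1668, 0.0535]
wrist_force: [-8.6, 1.1, 1.4]
```

```bash

python3 -m jog '[[[0.03,-0.006,0,0,0.3],[0,0,0,0,0.3]]]'| sed -n '2p;4p'
```

```text
ee_pos: [0.5783, 0.1664, 0.0535]
wrist_force: [-6.6, 0.4, -1.1]
```

```bash

python3 -m jog '[[[0.03,-0.006,0,0,0.3],[0,0,0,0,0.3]]]'| sed -n '2p;4p'
```

```text
ee_pos: [0.5795, 0.1662, 0.0534]
wrist_force: [-8.5, 0.5, 0.6]
```

```bash

python3 -m jog '[[[0.02,-0.004,0,0,0.3],[0,0,0,0,0.3]]]'| sed -n '2p;4p'
```

```text
ee_pos: [0.5802, 0.166, 0.0534]
wrist_force: [-9.5, 0.2, 1.1]
```

```bash

python3 -m jog '[[[0.02,-0.004,0,0,0.3],[0,0,0,0,0.3]]]'| sed -n '2p;4p'
```

```text
ee_pos: [0.5802, 0.166, 0.0533]
wrist_force: [-15.1, 1.7, 3.6]
```

```bash

python3 -m jog '[[[0.02,-0.004,0,0,0.3],[0,0,0,0,0.3]]]'| sed -n '2p;4p'
```

```text
ee_pos: [0.5803, 0.166, 0.0533]
wrist_force: [-20.2, 2.4, 6.1]
```

```bash

python3 -m jog '[[[-0.06,0.012,0,0,0.3],[0,0,0,0,0.3]]]'| sed -n '2p;4p'
python3 -m jog '[[[-0.03,0.006,0,0,0.3],[0,0,0,0,0.3]]]'| sed -n '2p;4p'
python3 -m jog '[[[-0.02,0.004,0,0,0.3],[0,0,0,0,0.3]]]'| sed -n '2p;4p'
```

```text
ee_pos: [0.5791, 0.1662, 0.0534]
wrist_force: [-9.9, 1.3, 0.9]
ee_pos: [0.5783, 0.1664, 0.0535]
wrist_force: [-6.3, -0.2, 0.3]
ee_pos: [0.5781, 0.1664, 0.0536]
wrist_force: [-2.9, -1.0, -1.5]
```

```bash

python3 -m jog '[[[-0.02,0.004,0,0,0.3],[0,0,0,0,0.3]]]'| sed -n '2p;4p'
python3 -m jog '[[[-0.02,0.004,0,0,0.3],[0,0,0,0,0.3]]]'| sed -n '2p;4p'
```

```text
ee_pos: [0.5779, 0.1665, 0.0538]
wrist_force: [1.9, -1.8, -4.7]
ee_pos: [0.5777, 0.1665, 0.0539]
wrist_force: [6.9, -2.1, -6.8]
```

The catch holds against a 7 N pull. Now I relax, release and retreat.

```bash

python3 -m jog '[[[0.03,-0.006,0,0,0.3],[0,0,0,0,0.3],[0,0,0,0,0.8],[0,0,0,0,1],[0,0,0,0,1],[0,0,0,0,1],[0,0,0,0,1]]]' 20
python3 -m jog '[[[0,0,0.2,0,1],[0,0,0.5,0,1],[0,0,0.7,0,1],[0,0,0.7,0,1],[-0.3,0,0.3,0,1],[-0.4,0,0,0,1],[-0.3,0,0,0,1],[0,0,0,0,1]]]'
python3 - <<'E'
from h import *
o=sensors.get_obs();a=camera("wrist");cv2.imwrite("pics/w6.png",a);np.save("w6.npy",wristT(o))
cv2.imwrite("pics/side2.png",cv2.resize(camera("side")[130:330,140:440],None,fx=2,fy=2,interpolation=cv2.INTER_CUBIC))
E
```

```text
time: 26.95
ee_pos: [0.5779, 0.1667, 0.054]
tcp_rot: [-179.9, 0.1, -11.7]
wrist_force: [-0.8, 0.6, 0.9]
opening: 0.0856
grasp_force: 0.0
time: 27.75
ee_pos: [0.5269, 0.1667, 0.1753]
tcp_rot: [-179.9, 0.1, -11.6]
wrist_force: [0.2, 0.5, -0.3]
opening: 0.0853
grasp_force: 0.0
```

View pics/w6.png

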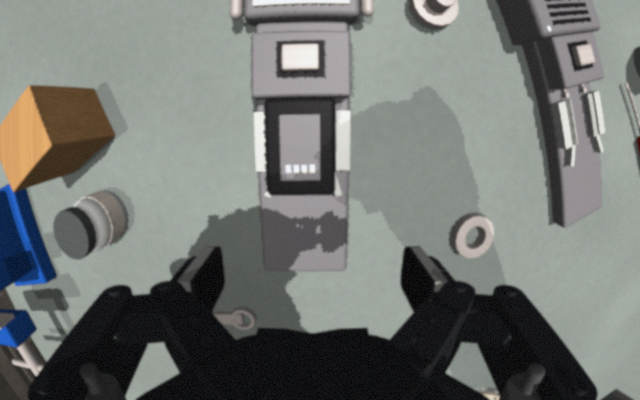

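View pics/side2.png

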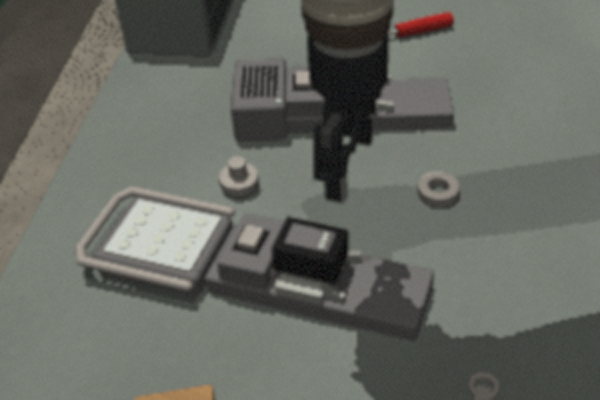

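The battery (265–335, 97–195) sits against the lamp's bridge with no ejected gap. The bystanders are in place and the robot is clear.

```bash
python3 -c "
from workcell import ticket;print(ticket.job_done())"
```

```text
the job is handed in; nothing more can be done
None
```

The battery is out of the charger and home in the work light: I felt the end stop at about 20 N, the catch then held against a 7 N pull, and I let go and handed the job in at about 28 s of the 64 s.

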